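# Couple the drive stem to the gear unit

## Robot

A 6-joint arm with a two-finger parallel gripper is mounted at the origin on the work surface. World frame = base frame: x ahead of the robot, y to its left, z up, the work surface at z = 0. Lengths are in m, angles in degrees, forces in N, time in s.
With the tool pointing down it reaches from about 0.4 to 0.825 m from the base axis. Payload 7 kg.
Tool frame: the origin (TCP) lies midway between the tips of the shut fingers; the grasp point (between the pads) lies ctrl.tcp_to_grasp behind it (ctrl.tcp_to_grasp is the distance from the TCP to the grasp point, in m); y points along the fingers, z is the direction in which the jaws open and shut, and the axes are right-handed (so a half turn about y gives the same grasp; the last joint's range is limited). The gripper opens to 88 mm and grips with 3 to 60 N. Pads are 19 mm wide; open, the fingers measure 130 mm over their backs; the gripper's body (78 mm by 193 mm) begins 47 mm behind the grasp point.
Start: joints at [-54.712, 20.546, 0.682, 0, -70.136, -16.507], TCP at [0.217, -0.639, 0.195] pointing down, gripper open.
Joint ranges: [-176.03, 176.03], [-82.01, 121.73], [-58.28, 71.71], [-173.87, 95.51], [-174.79, -0.11], [-173.66, 173.66]. Speed limits (degrees/s): [136.94, 136.94, 172.46, 180, 180, 180].

## Interface

Orientations are given as [roll, pitch, yaw] about the fixed x, y, z axes, in that order (R = Rz(yaw) Ry(pitch) Rx(roll)).
In Python, from plant import ctrl, snapshot, silhouettes gives the robot as it stands.
- The arm moves only by the shell command python3 -m pendant 'ROWS'. ROWS is JSON, a list that holds one entry, the list of rows, each a list of 7 numbers: the shift along the tool's x, y, z in cm, then the turn, a rotation vector about the tool's x, y, z in degrees, then the opening, from 0 (shut) to 1 (fully open). In form: [[[x, y, z, rx, ry, rz, hand], ...]]. A call has 1 to 12 rows; each row shifts and turns the commanded pose from where the row before left it, along the tool's axes as they then stand; what a row does not reach is not made up. A row lasts 1/12 s, in which the tool goes at most 41.7 mm and 7.16 degrees, less where a joint would pass 70% of its speed; a pose out of reach is approached as far as the arm can. A call with a gripper value outside its range is refused whole. The fingers move at their own pace and stop on an object; the grip force is fixed at half the most. Time passes only in rows, so rows that do not move let the fingers close. It gives the time, the measured TCP pose, the force and the opening at its end, in the units of the state.
- ctrl.get_obs(): the state, without advancing time (a new reading comes with each control period).
- snapshot(name): name is "side" or "top"; returns a dict with "image" (420x560x3 uint8, red, green, blue), "camera_matrix" (3x3 intrinsics, pixels), "eye" and "orientation" of the camera in the world. Camera axes: x right, y down, z forward; pixel columns grow to the right and rows downward; lengths in m; the calibration is good to about 2 mm. A picture is of the moment at which its call begins. There is no depth.
- ctrl.close_job(): hands the job in, once; it reports no verdict.
Trained networks look in a picture, given as the dict that the camera call returned (one of the last four; its "shot" number tells which), for a name from the list of things; names that differ only in an ending like _2 or _b are one class to them, and where a whole thing is asked for, a point or a joint stands for the part that bears it (a point fixed in the world has none). Each returns a list of dicts, best first, with "confidence" (0 to 1); they miss things now and then, are a little off and sometimes report something else, mostly with a low value. They report only what shows in the picture. A call takes as long as a camera call. They do not tell look-alikes from the thing itself.
- silhouettes(picture, thing): "mask" (420x560 bool, what is visible of it) and "bbox" ([left, top, width, height] in pixels, round what is visible of it).
The state is a dict: "clock": time; "joint_pos": joint angles; "qvel": joint speeds; "tau": joint torques, N m; "tool_pos": TCP position; "orientation": TCP orientation; "force": force on the tool from outside, world axes, zero at the start; "moment": the same for the moment, N m; "opening": finger opening in m.
Only numpy, scipy, OpenCV 4.12 (cv2) and the standard library are available. Lean on these libraries where they do the work, as an engineer would, in place of code of your own. Each camera call takes 0.05 s, during which the arm holds its last target.

## Task

On the tool-store bench, first set the gear unit's selector lever upright, at the green neutral mark. Then take the splined drive stem out of its blue holder, turn it until its splines mesh with the slots of the steel hub, slide it fully home until its flange sits on the hub face, and keep pressing it down against the spring: the program finishes while still holding the stem pressed home, because it pops back up if let go. Leave the lever in neutral and the bottle, the steel block and the carton where they are.

Things in the scene. Friction and masses are not known exactly. Their poses are not given: they have to be found in the camera images.
- selector (a joint): hinge angle of the selector lever in rad: 0 = leaning 0.6 rad towards the unit's own -x side (its front), 0.6 = upright (neutral, green mark), 1.2 = leaning 0.6 rad towards its +x side. It has a stiff hinge (about 0.2 N m) and stays where it is left.
- selector_knob (a point): centre of the black ball (26 mm diameter) at the top of the lever, 85 mm from the hinge; the lever below it is a 10 mm steel rod.
- selector_pivot (a point): point on the lever's hinge line, 72 mm above the bench. Axes: y is the hinge line, x the way the lever swings as its joint value grows, z up. The hub's axis lies 135 mm from here along -y. A white disc of 40 mm radius with the green and red marks stands 22 to 26 mm to the +y side of the rod, its top 112 mm above the bench.
- hub_mouth (a point): centre of the steel hub's upper face, 78 mm above the bench, with a cross-shaped spline bore open upwards. x and y run along its four slots (yellow ticks), z up. Slots: 10 mm wide, reaching 16.2 mm from the axis, 3 mm 45 degree lead-in; the bore takes the whole spline. The hub turns, but stiffly (0.4 N m). The stem fits in any of four positions 90 degrees apart.
- ejector (a joint): travel in m of the orange spring plunger inside the bore: 0 = up, its top 22 mm below the hub face; about 0.012 with the stem fully home. It pushes up with 6 N at 0 and 13 N at 0.012, so the stem rises 12 mm when not pressed.
- stem_grip (a point): centre of the square grip (24 x 24 mm, 52 mm tall) of the loose drive stem, 0.28 kg, standing upright. x and y: square to the flats and along the four splines; z up. Below this point: top of the flange 26 mm, its underside 32 mm, spline tips 66 mm. Splines: a cross 30 mm over the tips, 8 mm thick. The grip's top has a yellow cross. Once home this point is 32 mm above the hub face.
- stem_flange (a point): centre of the underside of the stem's flange (44 mm diameter, 6 mm thick), where the 34 mm long splines begin; axes as for stem_grip. It lies on the hub face when home.
- gear_unit: green machine fixed to the bench, foot plate 130 mm (x) by 290 mm (y, the long side); origin at the centre of its underside. The hub, in a grey ring of 37 mm radius and 75 mm height, is at its -y end, the selector lever at its +y end.
- holder: blue plastic ring fixed to the bench in which the stem stands, 72 mm diameter, 42 mm tall, bore 37 mm; origin at the centre of its underside.
- oil_bottle_mid (a point): middle of a white plastic bottle with a red cap, 52 mm diameter, 120 mm tall: leave it alone.
- mould_block_mid (a point): middle of a dark steel block, 60 x 50 x 55 mm, with a small stud on top: leave it alone.
- carton_mid (a point): middle of a blue and brown carton, 80 x 70 x 60 mm: leave it alone.
Not all that is in view belongs to the job. Leave any orange or turquoise look-alike of the part that bears stem_grip alone.

How it is judged:
By the outcome, as a careful person would: the job done as asked, in the order asked, and still so for the second after the job is handed in, while the arm keeps its last pose, push and grip.
It also fails if it takes over 54 s, if anything falls off the work surface, if the arm or the gripper's body presses on something with over 40 N, if the wrist force passes 120 N, or if a joint passes its speed limit or range.

## Working session

There is one attempt and no reset: what is moved stays moved. The work goes in short steps, Python scripts to look and compute and a shell command to move; the robot and the scene stay as the last step left them, time stands still between calls to the robot, and variables do not carry over. Pictures are saved under pics/ and viewed, and the job is handed in when it is done.

```bash
ls; mkdir -p pics; python3 - <<'E'
from plant import ctrl, snapshot, silhouettes
import cv2
print(ctrl.get_obs(), ctrl.tcp_to_grasp)
for n in ("side","top"):
    s=snapshot(n); print(n,s["camera_matrix"],s["eye"],s["orientation"],s["shot"])
    cv2.imwrite(f"pics/{n}0.png",s["image"][:,:,::-1])
    for t in ("selector_knob","hub_mouth","stem_grip","gear_unit","holder","stem_flange","selector","oil_bottle_mid","mould_block_mid","carton_mid"):
        try: print(t,[(d["bbox"],round(d["confidence"],2)) for d in silhouettes(s,t)])
        except Exception as e: print(t,e)
E
```

```text
pics
{'clock': 0.0, 'joint_pos': array([-5.47115160e+01,  2.05897705e+01,  6.33491903e-01, -1.86227686e-02,
       -7.01359342e+01, -1.65074196e+01]), 'qvel': array([0.06929767, 0.00118852, 0.09265736, 0.13834283, 0.02853221,
       0.08570575]), 'tau': array([ 2.63577949e-04, -5.82722068e+01,  2.93049306e+01,  6.99683994e+00,
        6.93411188e-03, -1.94066815e-04]), 'tool_pos': array([ 0.21710985, -0.6385591 ,  0.19404409]), 'orientation': array([-8.99066133e+01,  9.41851818e-03,  1.87747301e+01]), 'force': array([ 0.17345727, -0.75486986, -0.09354386]), 'moment': array([-0.00917602, -0.00474491,  0.01623873]), 'opening': 0.08732293914309477} 0.0188
side [[545.43243964   0.         277.61333019]
 [  0.         545.43243964 205.35799181]
 [  0.           0.           1.        ]] [0.30647711 0.79994895 1.09585057] [-138.84820302   -0.993209   -159.40494399] 1
selector_knob [([321.1, 192.3, 22.4, 18.4], 0.65)]
hub_mouth [([330.5, 166.3, 19.0, 17.1], 0.64)]
stem_grip [([291.2, 283.8, 20.0, 31.9], 0.98), ([259.3, 266.8, 21.4, 22.3], 0.81), ([304.8, 256.4, 20.0, 30.8], 0.78)]
gear_unit
[... 614 characters left out ...]
] 2
selector_knob [([313.0, 266.3, 9.1, 23.9], 0.78)]
hub_mouth [([368.5, 256.2, 25.5, 32.3], 0.73)]
stem_grip [([198.3, 273.7, 18.8, 18.0], 0.71), ([202.0, 231.4, 23.4, 22.6], 0.66), ([232.3, 273.8, 21.1, 18.2], 0.6)]
gear_unit [([274.1, 231.4, 139.7, 73.7], 0.86)]
holder [([196.8, 227.2, 36.1, 31.6], 0.64)]
stem_flange [([195.2, 275.6, 23.2, 20.5], 0.89), ([204.9, 231.9, 19.8, 20.9], 0.85), ([231.7, 272.8, 21.7, 19.5], 0.64), ([313.0, 262.7, 11.2, 29.5], 0.48)]
selector [([309.7, 263.8, 12.8, 25.5], 0.75)]
oil_bottle_mid [([403.7, 159.4, 37.8, 34.2], 0.77)]
mould_block_mid [([272.7, 134.7, 28.5, 33.2], 0.94), ([312.3, 263.2, 12.6, 28.9], 0.7)]
carton_mid [([150.0, 144.1, 46.2, 46.4], 0.6)]
```

View pics/side0.png

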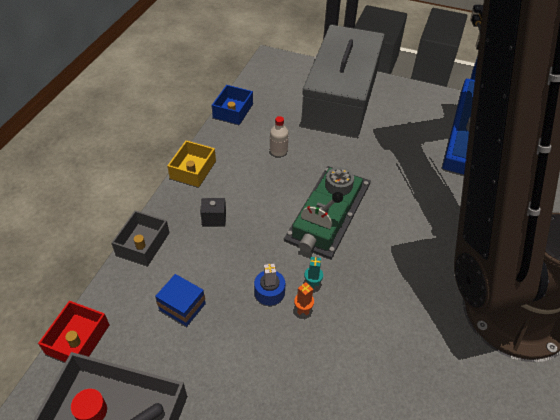

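View pics/top0.png

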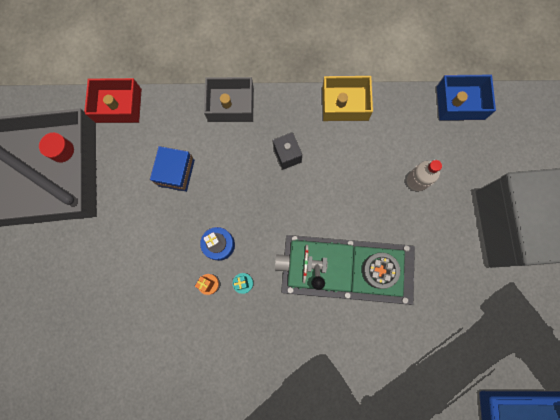

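```bash
python3 - <<'E'
import cv2
a=cv2.imread("pics/top0.png")
cv2.imwrite("pics/topc1.png",cv2.resize(a[215:310,265:425],(800,475),interpolation=cv2.INTER_CUBIC))
cv2.imwrite("pics/topc2.png",cv2.resize(a[215:305,180:270],(590,590),interpolation=cv2.INTER_CUBIC))
a=cv2.imread("pics/side0.png")
cv2.imwrite("pics/sidec1.png",cv2.resize(a[155:325,230:380],(529,600),interpolation=cv2.INTER_CUBIC))
E
```

```text
(no output)
```

View pics/topc1.png

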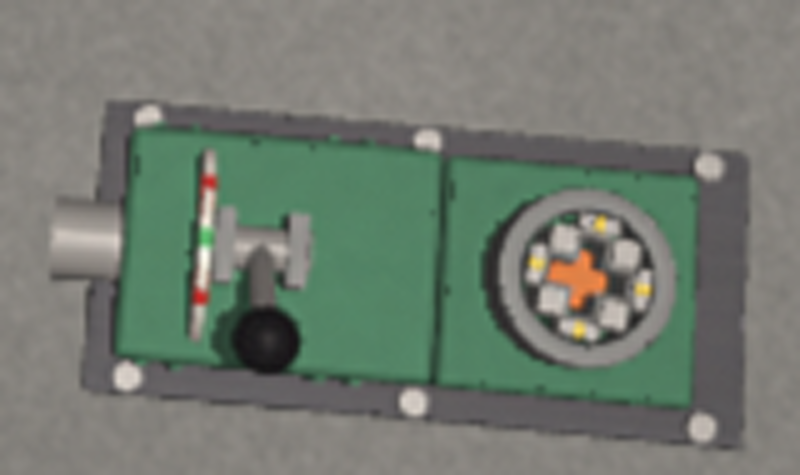

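View pics/topc2.png

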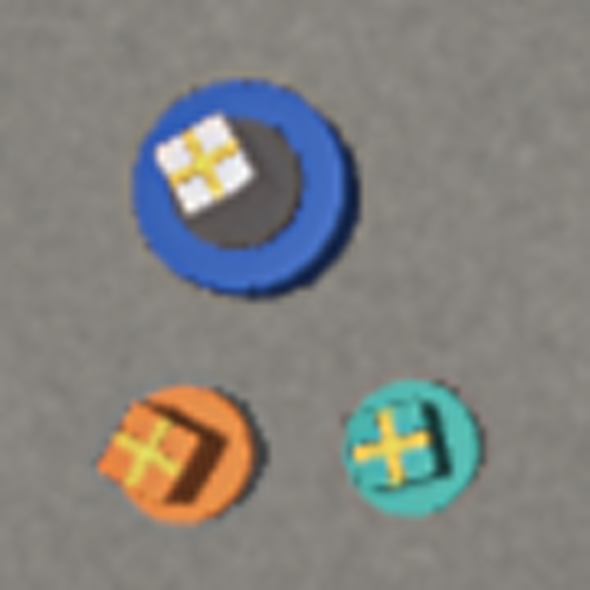

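View pics/sidec1.png

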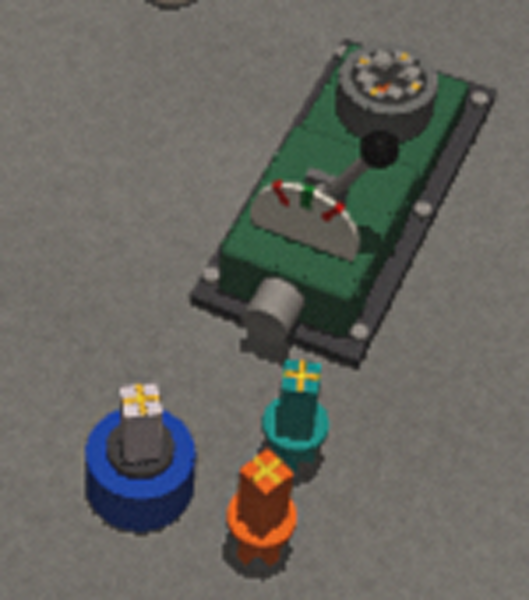

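Three stem-like parts in the top view: grey grip in the blue holder at (212,241), orange at (207,284), turquoise at (243,283). The grey one fits, because it stands in the holder and has a steel body with a yellow cross. The crop confirms this. The lever leans to its front (image-down, towards the robot), with the knob at (318,283). Next I measure.

```bash
cat > h.py <<'E'
import numpy as np, cv2
from scipy.spatial.transform import Rotation as R
from scipy.optimize import least_squares
def cam(s): 
    return s["camera_matrix"], np.array(s["eye"]), R.from_euler("xyz",s["orientation"],degrees=True).as_matrix()
def ray(s,p):
    K,e,Rm=cam(s); d=Rm@np.linalg.solve(K,[p[0],p[1],1]); return e,d/np.linalg.norm(d)
def onz(s,p,z):
    e,d=ray(s,p); return e+d*(z-e[2])/d[2]
def proj(s,X):
    K,e,Rm=cam(s); q=K@(Rm.T@(np.asarray(X)-e)); return q[:2]/q[2]
def tri(s1,p1,s2,p2):
    f=lambda X: np.r_[proj(s1,X)-p1,proj(s2,X)-p2]
    r=least_squares(f,[.5,0,.1],x_scale=.1); return r.x,np.abs(r.fun).max()
def mid(m): 
    y,x=np.nonzero(m); return np.array([x.mean(),y.mean()])
E
python3 - <<'E'
from plant import ctrl, snapshot, silhouettes
from h import *
import pickle
s={n:snapshot(n) for n in("side","top")}
pickle.dump(s,open("s0.pkl","wb"))
T,S=s["top"],s["side"]
# yellow pixels in top: hub ticks, grip cross
def yel(im): 
    h=cv2.cvtColor(im,cv2.COLOR_RGB2HSV); return (h[...,0]>18)&(h[...,0]<34)&(h[...,1]>110)&(h[...,2]>120)
def blk(p,im):
    pass
for n,(x0,y0,x1,y1),z in (("top",(365,250,402,290),.078),("side",(328,164,355,192),.078),("top",(200,228,228,256),.100),("side",(258,258,282,280),.100)):
    c=s[n]; m=np.zeros((420,560),np.uint8); m[y0:y1,x0:x1]=yel(c["image"])[y0:y1,x0:x1]
    k,l,st,ce=cv2.connectedComponentsWithStats(m,connectivity=8)
    for i in range(1,k): print(n,st[i,4],ce[i].round(1),onz(c,ce[i],z).round(4))
    print(mid(m))
kt=silhouettes(T,"selector_knob"); 
im=T["image"]
def dark(im,b):
    x0,y0,x1,y1=b; m=np.zeros((420,560),bool); m[y0:y1,x0:x1]=(im[y0:y1,x0:x1].max(2)<40); return m
a=mid(dark(T["image"],(310,272,328,292))); b=mid(dark(S["image"],(328,188,348,204)))
print("knob",a,b,tri(T,a,S,b))
E
```

```text
top 5 [384.6 259.2] [ 0.5112 -0.1993  0.078 ]
top 5 [371.8 267. ] [ 0.4952 -0.1724  0.078 ]
top 6 [393.  272.5] [ 0.4841 -0.2151  0.078 ]
top 5 [380.4 280.8] [ 0.4673 -0.1886  0.078 ]
[382.95238095 270.        ]
side 3 [332.3 171.7] [ 0.5105 -0.2017  0.078 ]
side 3 [344.3 170.3] [ 0.4824 -0.2181  0.078 ]
side 3 [347.3 178.7] [ 0.4667 -0.1916  0.078 ]
side 4 [335.5 180.5] [ 0.4935 -0.1739  0.078 ]
[339.53846154 175.69230769]
top 31 [210.6 239.3] [0.5504 0.1576 0.1   ]
[210.61290323 239.25806452]
side 30 [269.9 267.7] [0.5481 0.1561 0.1   ]
[269.93333333 267.7       ]
knob [317.60504202 282.8487395 ] [337.31182796 196.60215054] (array([ 0.46191508, -0.05537864,  0.15098437]), np.float64(0.3081644004344639))
```

```bash
python3 - <<'E'
from h import *
import pickle
s=pickle.load(open("s0.pkl","rb")); T,S=s["top"],s["side"]
g=np.array([(222,112),(257,178),(193,215),(155,152)])/6.556+[180,215]-.5*(1-1/6.556)
W=np.array([onz(T,p,.1)[:2] for p in g]); print("grip",W.round(4),W.mean(0))
for i in range(4):
    d=W[(i+1)%4]-W[i]; print(np.linalg.norm(d).round(4),(np.degrees(np.arctan2(d[1],d[0]))%90).round(1))
print("tri grip top",tri(T,[210.6,239.3],S,[269.9,267.7]))
print("tri hub",tri(T,[382.4,270.0],S,[339.8,175.2]))
ct=np.array([(108,100),(748,150),(742,448),(82,390)])/5+[265,215]-.4
cs=np.array([(345,40),(495,95),(357,368),(190,300)])/3.527+[230,155]-.36
M=np.array([(1,1),(1,-1),(-1,-1),(-1,1)])*[.065,.145]
Ms=np.array([(1,-1),(-1,-1),(-1,1),(1,1)])*[.065,.145]
hub=dict(T=[382.4,270.0],S=[339.8,175.2])
def f(p,full=False):
    x,y,a,h,dx,dy=p[:6]; c=np.array([[np.cos(a),-np.sin(a)],[np.sin(a),np.cos(a)]])
    o=np.array([x,y]); r=[]
    for m,q in zip(M,ct): r+=list(proj(T,np.r_[o+c@m,h])-q)
    for m,q in zip(Ms,cs): r+=list(proj(S,np.r_[o+[dx,dy]+c@m,h])-q)
    return np.array(r)
r=least_squares(f,[.49,-.13,-.08,.01,0,0],x_scale=.01); print(r.x.round(4),np.degrees(r.x[2]),r.fun.round(1))
# test poses
from plant import ctrl
# green mark, disc marks
for n,p in (("T",(208,237)),): 
    q=np.array(p)/5+[265,215]-.4; print("green",onz(T,q,.112))
for n,p in (("redA",(209,181)),("redB",(200,298))):
    q=np.array(p)/5+[265,215]-.4; print(n,onz(T,q,.072+.04*np.cos(.6)))
# rod base / brackets
for p in ((225,245),(300,250),(262,243)):
    q=np.array(p)/5+[265,215]-.4; print("br",onz(T,q,.075))
E
```

```text
grip [[0.5661 0.1523]
 [0.5453 0.1407]
 [0.5339 0.1603]
 [0.5535 0.1729]] [0.54970678 0.15655821]
0.0238 29.3
0.0227 30.4
0.0234 32.6
0.0241 31.4
tri grip top (array([0.54907853, 0.15712867, 0.10147725]), np.float64(0.5602816919320048))
tri hub (array([ 0.48857578, -0.19299099,  0.08141251]), np.float64(0.26036965353603136))
[ 0.4953 -0.1345 -0.0858  0.0093 -0.003   0.0019] -4.915563719678889 [-0.2 -0.2  0.2  0.5  0.  -0.1  0.  -0.2 -0.7  0.7  0.4 -0.1  0.5 -0.5
 -0.3  0. ]
green [ 0.50337158 -0.0363082   0.112     ]
redA [ 0.52617331 -0.0372758   0.10501342]
redB [ 0.47974304 -0.03316985  0.10501342]
br [ 0.50243745 -0.04495307  0.075     ]
br [ 0.50036262 -0.07593718  0.075     ]
br [ 0.50325167 -0.06027879  0.075     ]
```

```bash
python3 -m pendant '[[[0,0,0,0,5.9,0,1],[0,0,0,0,5.9,0,1],[0,0,0,0,5.9,0,1],[0,0,0,0,5.9,0,1],[0.5,0,1.5,0,0,0,1],[1,0,3.3,0,0,0,1],[1,0,3.3,0,0,0,1]]]'
```

```text
clock: 1.83
tool_pos: [0.2487, -0.56, 0.1941]
orientation: [-90.0, 0.0, -4.9]
force: [0.8, -0.2, -0.1]
opening: 0.0877
```

```bash
python3 -m pendant '[[[1.2,0,3.7,0,0,0,1],[1.2,0,3.7,0,0,0,1],[1.2,0,3.7,0,0,0,1],[1.2,0,3.7,0,0,0,1],[1.2,0,3.7,0,0,0,1],[1.2,0,3.7,0,0,0,1],[1.2,0,3.7,0,0,0,1],[1.2,0,3.7,0,0,0,1],[1.2,0,3.7,0,0,0,1],[1.2,0,3.7,0,0,0,1],[1.2,0,3.7,0,0,0,1],[1.2,0,3.7,0,0,0,1]]]'; python3 -m pendant '[[[1.2,0,3.7,0,0,0,1],[1.2,0,3.7,0,0,0,1],[0,0,0,0,0,0,1],[0,0,0,0,0,0,1]]]'
```

```text
clock: 2.83
tool_pos: [0.4302, -0.1282, 0.1955]
orientation: [-90.0, -0.1, -4.8]
force: [1.0, -0.0, 0.1]
opening: 0.0878
clock: 3.17
tool_pos: [0.4605, -0.0565, 0.195]
orientation: [-90.0, -0.0, -4.6]
force: [-0.5, -0.7, 0.5]
opening: 0.0878
```

```bash
python3 -m pendant '[[[0,2,0,0,0,0,1],[0,2,0,0,0,0,1],[0,1.5,0,0,0,0,1],[0,1,0,0,0,0,1],[0,0,0,0,0,0,1]]]'; python3 - <<'E'
from plant import *
import cv2
for n in("side","top"):
    s=snapshot(n); im=s["image"][150:310,240:400] if n=="side" else s["image"][210:330,250:410]
    cv2.imwrite(f"pics/{n}1.png",cv2.resize(im[:,:,::-1],None,fx=3.7,fy=3.7,interpolation=cv2.INTER_CUBIC))
E
```

```text
clock: 3.58
tool_pos: [0.4583, -0.0594, 0.1282]
orientation: [-90.0, 0.2, -4.9]
force: [0.2, 0.3, -0.4]
opening: 0.0879
```

View pics/side1.png

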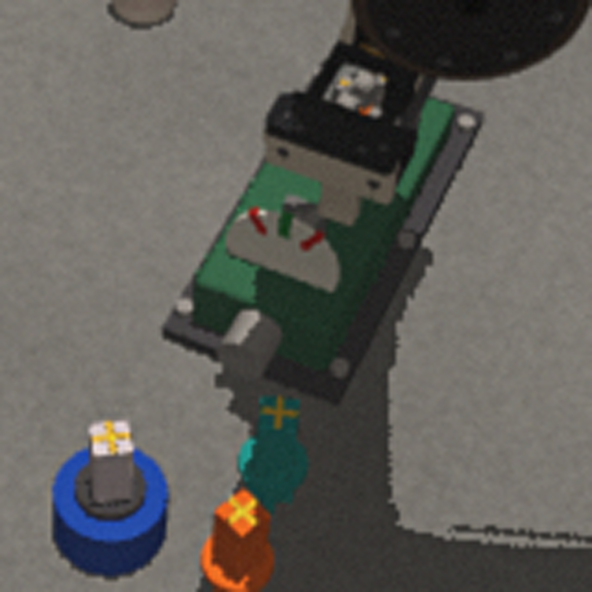

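View pics/top1.png

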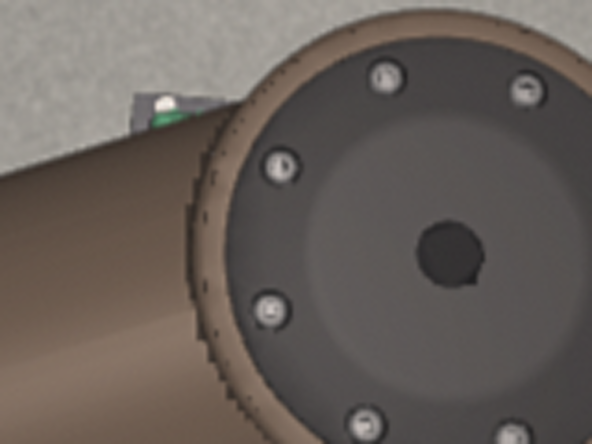

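The side view shows the fingers straddling the knob at crop (340,190). The top view is blocked by the arm. I'll close on the knob.

```bash
python3 -m pendant '[[[0.3,-0.1,0.3,0,0,0,1],[0,0,0,0,0,0,0.5],[0,0,0,0,0,0,0],[0,0,0,0,0,0,0],[0,0,0,0,0,0,0],[0,0,0,0,0,0,0],[0,0,0,0,0,0,0],[0,0,0,0,0,0,0]]]'
```

```text
clock: 4.35
tool_pos: [0.4631, -0.0556, 0.131]
orientation: [-90.0, 0.0, -4.8]
force: [0.4, -0.4, 0.3]
opening: 0.0466
```

```bash
python3 -m pendant '[[[0,0,0,0,0,0,0],[0,0,0,0,0,0,0],[0,0,0,0,0,0,0],[0,0,0,0,0,0,0],[0,0,0,0,0,0,0],[0,0,0,0,0,0,0],[0,0,0,0,0,0,0]]]'
```

```text
clock: 4.93
tool_pos: [0.4632, -0.0556, 0.131]
orientation: [-90.0, 0.0, -4.8]
force: [0.5, 0.0, -0.4]
opening: 0.0022
```

```bash
python3 - <<'E'
from plant import *
import cv2
for n in("side",):
    s=snapshot(n); im=s["image"][150:270,270:390]
    cv2.imwrite(f"pics/{n}2.png",cv2.resize(im[:,:,::-1],None,fx=5,fy=5,interpolation=cv2.INTER_CUBIC))
E
```

```text
(no output)
```

View pics/side2.png

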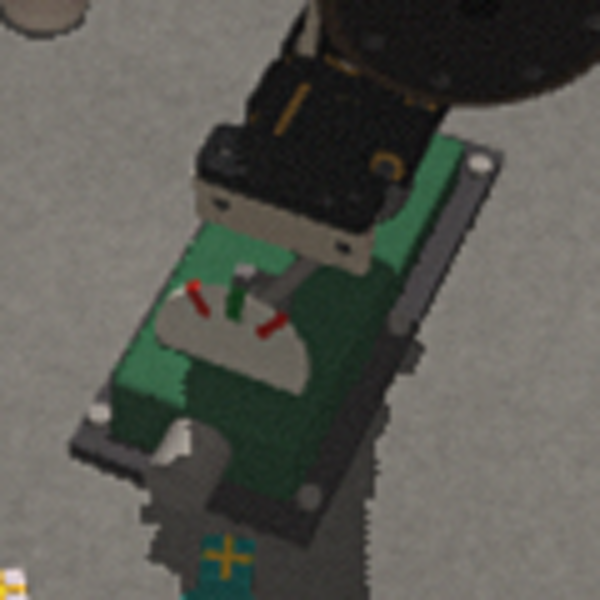

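```bash
python3 - <<'E'
from h import *
import pickle
s=pickle.load(open("s0.pkl","rb")); T,S=s["top"],s["side"]
a=-.0858; ux=np.array([np.cos(a),np.sin(a),0])
P=np.array([.5007,-.060,.072])
for l in (0,.2,.3,.4,.5,.6):
    X=P-ux*.085*np.sin(l)+[0,0,.085*np.cos(l)]
    print(l,X.round(3),proj(T,X).round(1),proj(S,X).round(1))
print("pivot",proj(T,P),proj(S,P)); 
a=cv2.imread("pics/side0.png")
cv2.imwrite("pics/k.png",cv2.resize(a[160:240,290:370],(600,600),interpolation=cv2.INTER_CUBIC))
from plant import ctrl
o=ctrl.get_obs(); t=o["tool_pos"]; print(t,o["opening"],proj(S,t),proj(S,t+[0,0,.0188]))
E
```

```text
0 [ 0.501 -0.06   0.157] [320.  261.9] [322. 189.]
0.2 [ 0.484 -0.059  0.155] [319.3 271. ] [328.6 191.8]
0.3 [ 0.476 -0.058  0.153] [318.9 275.6] [331.8 193.6]
0.4 [ 0.468 -0.057  0.15 ] [318.5 279.9] [334.8 195.6]
0.5 [ 0.46  -0.057  0.147] [318.1 284.1] [337.7 197.7]
0.6 [ 0.453 -0.056  0.142] [317.7 288. ] [340.4 200. ]
pivot [316.78322286 264.52409609] [319.28616378 212.42425801]
[ 0.46319337 -0.05563809  0.13097416] 0.0008462102647214874 [335.67763377 201.99733296] [336.4600192  196.67923839]
```

View pics/k.png

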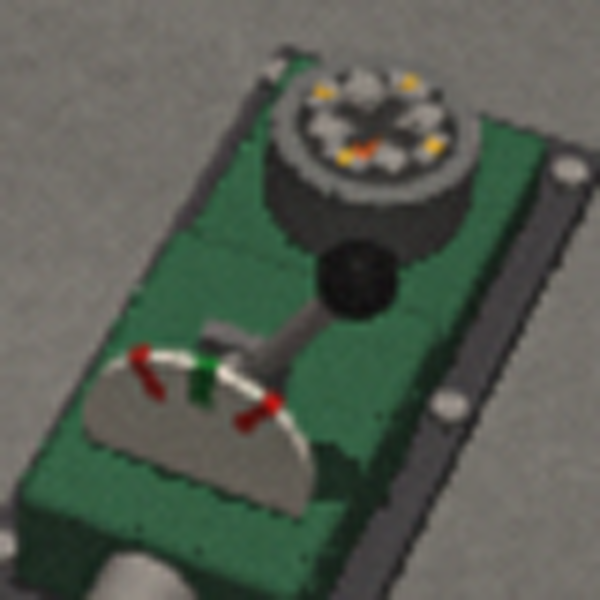

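```bash
python3 -m pendant '[[[0,-2,0,0,0,0,0],[0,-3,0,0,0,0,0],[0,-3,0,0,0,0,0.4],[0,0,0,0,0,0,0.4]]]'; python3 - <<'E'
from plant import *
import cv2
for n in("side",):
    s=snapshot(n); im=s["image"][150:270,270:390]
    cv2.imwrite(f"pics/{n}3.png",cv2.resize(im[:,:,::-1],None,fx=5,fy=5,interpolation=cv2.INTER_CUBIC))
E
```

```text
clock: 5.32
tool_pos: [0.4664, -0.0556, 0.2167]
orientation: [-89.9, -0.5, -4.8]
force: [1.7, 0.2, 0.0]
opening: 0.009
```

View pics/side3.png

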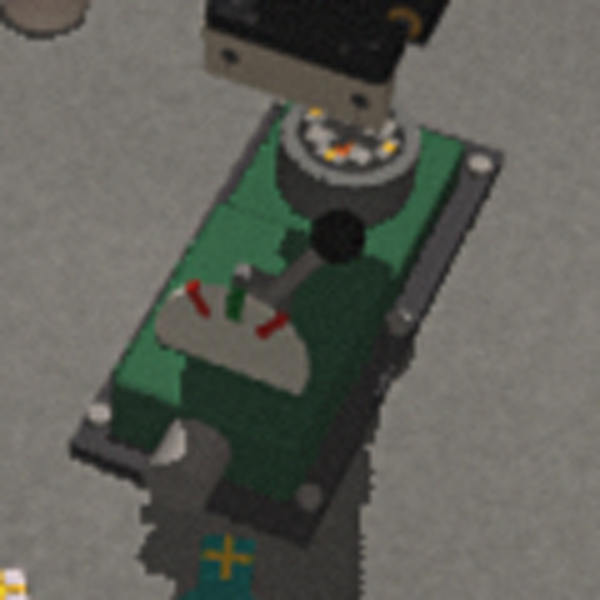

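```bash
python3 - <<'E'
from plant import *
from h import *
for n in("side","top"):
    s=snapshot(n); im=s["image"][:,:,::-1].copy(); t=ctrl.get_obs()["tool_pos"]; p=proj(s,t); q=proj(s,t+[0,0,.0188]); print(n,p,q, ctrl.get_obs()["opening"])
    cv2.circle(im,tuple(int(v) for v in p.round()),1,(255,0,255),-1)
    cv2.circle(im,tuple(int(v) for v in q.round()),1,(0,255,0),-1)
    x,y=(255,80) if n=="side" else (250,180)
    cv2.imwrite(f"pics/{n}4.png",cv2.resize(im[y:y+150,x:x+150],(600,600),interpolation=cv2.INTER_CUBIC))
E
```

```text
side [338.84007803 178.17828781] [339.69854054 172.3160483 ] 0.01659787342012622
top [320.28934784 282.03559638] [321.19471673 281.88672038] 0.019992390393100145
```

View pics/side4.png

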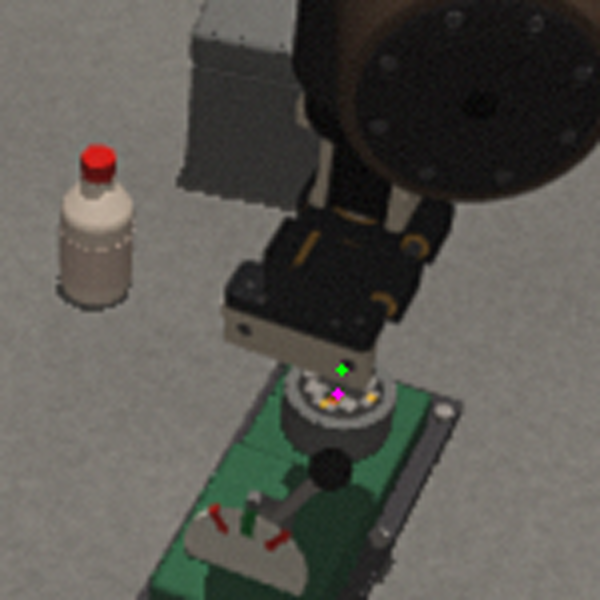

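View pics/top4.png

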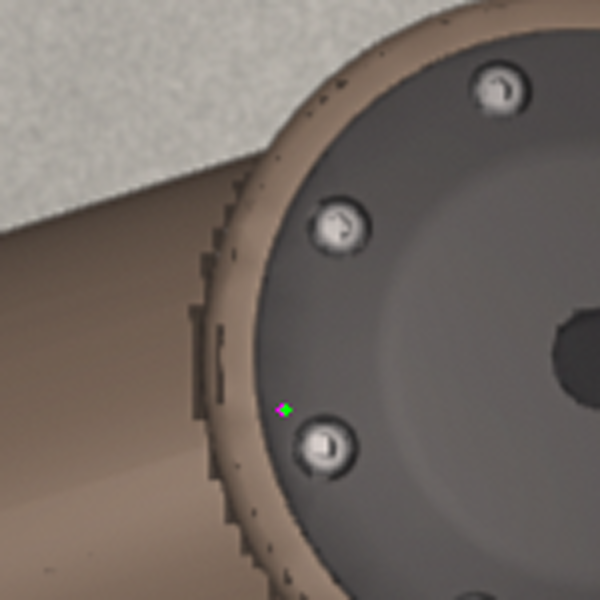

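```bash
python3 - <<'E'
from plant import *
from h import *
s=pickle=None
s=snapshot("side"); o=ctrl.get_obs(); t=o["tool_pos"]; Rm=R.from_euler("xyz",o["orientation"],degrees=True).as_matrix()
im=cv2.resize(s["image"][90:210,270:390],(600,600),interpolation=cv2.INTER_CUBIC)[:,:,::-1].copy()
print(o["opening"],o["orientation"],t)
w=o["opening"]/2
def P(v): 
    p=(proj(s,t+Rm@np.array(v))-[270,90]+.5)*5-.5; return tuple(int(a) for a in p)
def box(x0,x1,y0,y1,z0,z1,c):
    V=[(x,y,z) for x in(x0,x1) for y in(y0,y1) for z in(z0,z1)]
    for i in range(8):
        for j in range(i):
            if bin(i^j).count("1")==1: cv2.line(im,P(V[i]),P(V[j]),c,1)
box(-.0095,.0095,-.0376,0,w,w+.021,(255,0,255))
box(-.0095,.0095,-.0376,0,-w,-w-.021,(255,255,0))
box(-.039,.039,-.0658-.05,-.0658,-.0965,.0965,(0,255,0))
cv2.imwrite("pics/side5.png",im)
E
```

```text
0.02446168040629831 [-8.99955860e+01  4.99666199e-02 -4.83071816e+00] [ 0.46263315 -0.05565772  0.21027629]
```

View pics/side5.png

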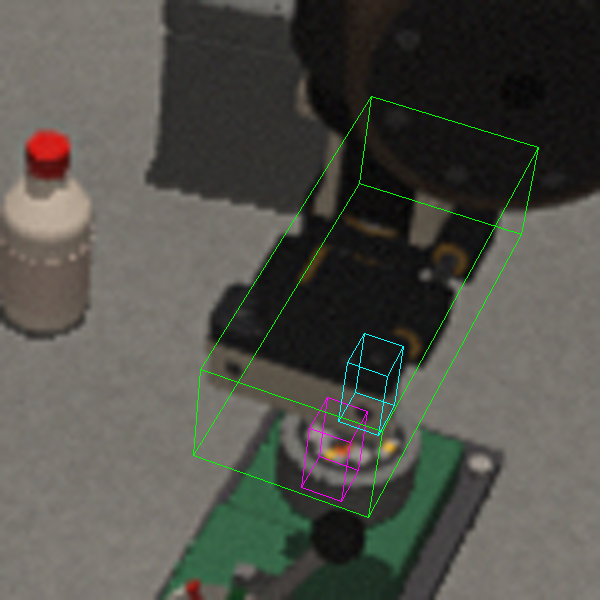

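```bash
python3 -m pendant '[[[0,-2,0,0,0,0,1],[0,-2,0,0,0,0,1],[0,-2,3,0,0,0,1],[0,0,3,0,0,0,1],[0,0,0,0,0,0,1],[0,0,0,0,0,0,1],[0,0,0,0,0,0,1]]]';python3 - <<'E'
from plant import *
from h import *
s=snapshot("side"); o=ctrl.get_obs(); t=o["tool_pos"]; Rm=R.from_euler("xyz",o["orientation"],degrees=True).as_matrix()
im=s["image"][40:220,240:420]; im=np.clip(255*(im/255.)**.55,0,255).astype(np.uint8)
im=cv2.resize(im,(600,600),interpolation=cv2.INTER_CUBIC)[:,:,::-1].copy()
print(o["opening"],o["orientation"],t,o["clock"],o["joint_pos"])
k=600/180
for v,c in (((0,0,0),(255,0,255)),((0,0,.044),(0,255,0)),((0,0,-.044),(0,255,255)),((0,-.0188,0),(255,0,0))):
    p=(proj(s,t+Rm@np.array(v))-[240,40]+.5)*k; cv2.circle(im,tuple(int(a) for a in p),3,c,-1)
cv2.imwrite("pics/side6.png",im)
E
```

```text
clock: 6.1
tool_pos: [0.4676, 0.0041, 0.2698]
orientation: [-90.1, 0.1, -4.8]
force: [0.7, -0.7, -0.4]
opening: 0.071
0.07467404856947996 [-90.05345586   0.10356448  -4.8131211 ] [0.46766357 0.00371562 0.26992539] 6.15 [ 2.46627656e+01 -1.93197319e+00 -1.69945717e+01 -4.57779469e-03
 -7.50538642e+01 -1.19474653e+02]
```

View pics/side6.png

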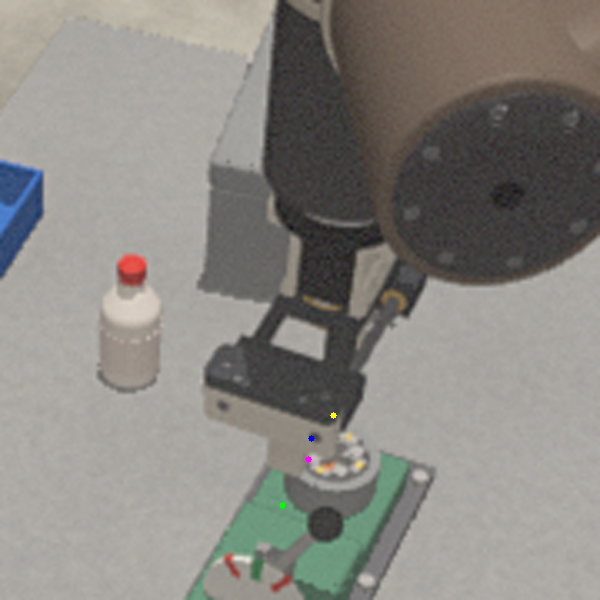

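```bash
python3 -m pendant '[[[-2.5,0,-3,0,0,0,0],[-2.5,0.5,-2.5,0,0,0,0],[0,0,0,0,0,0,0],[0,0,0,0,0,0,0],[0,0,0,0,0,0,0],[0,0,0,0,0,0,0],[0,0,0,0,0,0,0],[0,0,0,0,0,0,0],[0,0,0,0,0,0,0],[0,0,0,0,0,0,0],[0,0,0,0,0,0,0]]]';python3 - <<'E'
from plant import *
from h import *
s=snapshot("side"); o=ctrl.get_obs(); t=o["tool_pos"]; Rm=R.from_euler("xyz",o["orientation"],degrees=True).as_matrix()
im=s["image"][80:220,260:400]; im=np.clip(255*(im/255.)**.55,0,255).astype(np.uint8)
im=cv2.resize(im,(600,600),interpolation=cv2.INTER_CUBIC)[:,:,::-1].copy()
print(o["opening"],o["orientation"],t,o["clock"])
k=600/140
for v,c in (((0,0,0),(255,0,255)),((0,0,.021),(0,255,0)),((0,0,-.021),(0,255,255)),((0,-.0188,0),(255,0,0))):
    p=(proj(s,t+Rm@np.array(v))-[260,80]+.5)*k; cv2.circle(im,tuple(int(a) for a in p),3,c,-1)
cv2.imwrite("pics/side7.png",im)
E
```

```text
clock: 7.07
tool_pos: [0.4139, -0.0463, 0.2659]
orientation: [-90.0, 0.0, -4.8]
force: [0.4, 0.1, 1.4]
opening: 0.0127
0.00863031897726193 [-9.00042440e+01  1.13159786e-02 -4.80484347e+00] [ 0.41385398 -0.0463177   0.2658808 ] 7.1167
```

View pics/side7.png

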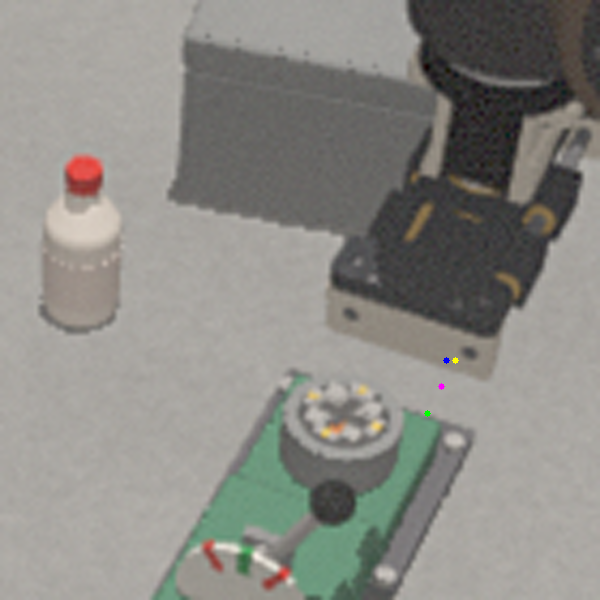

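```bash
python3 - <<'E'
from h import *
import pickle
s=pickle.load(open("s0.pkl","rb")); S=s["side"]
Rm=R.from_euler("xyz",[-90,0,-4.8],degrees=True).as_matrix()
t2=np.array([.4632,-.0556,.131]); t7=np.array([.4139,-.0463,.2659])
c2=lambda p:np.array(p)/5+[270,150]-.4
c7=lambda p:np.array(p)/4.2857+[260,80]-.38
for n,a,b in (("left bottom",(202,222),(328,315)),("right bottom",(362,273),(490,378)),("bolt L",(221,203),(350,313)),("bolt R",(344,247),(470,353))):
    f=lambda p: np.r_[proj(S,t2+Rm@p)-c2(a),proj(S,t7+Rm@p)-c7(b)]
    r=least_squares(f,[0,-.05,.05],x_scale=.01); print(n,r.x.round(4),r.fun.round(1))
E
```

```text
left bottom [ 0.0239 -0.1455  0.1283] [-1.3 -0.9  1.1  0.8]
right bottom [-0.0405 -0.1094  0.0953] [ 0.2  0.2 -0.2 -0.2]
bolt L [ 0.0286 -0.1098  0.0848] [-0.1 -0.   0.1  0. ]
bolt R [-0.0282 -0.1103  0.0856] [ 0.  0. -0. -0.]
```

```bash
python3 -m pendant '[[[-0.6,0,-3.1,0,0,0,0],[-0.6,0,-3.1,0,0,0,0],[-0.6,0,-3.1,0,0,0,0],[-0.6,3,-3.1,0,0,0,0],[-0.6,4,-3.1,0,0,0,0],[0,4,0,0,0,0,0],[0,4,0,0,0,0,0],[0,4,0,0,0,0,0],[0,3,0,0,0,0,0],[0,0,0,0,0,0,0],[0,0,0,0,0,0,0]]]';python3 - <<'E'
from plant import *
from h import *
s=snapshot("side"); o=ctrl.get_obs(); t=o["tool_pos"]; Rm=R.from_euler("xyz",o["orientation"],degrees=True).as_matrix()
im=s["image"][80:240,280:440]; im=np.clip(255*(im/255.)**.55,0,255).astype(np.uint8)
im=cv2.resize(im,(600,600),interpolation=cv2.INTER_CUBIC)[:,:,::-1].copy()
print(o["opening"],o["orientation"],t,o["clock"],o["force"])
k=600/160
for v,c in (((0,0,0),(255,0,255)),((0,-.066,0),(0,255,0)),((0,-.0188,0),(255,0,0))):
    p=(proj(s,t+Rm@np.array(v))-[280,80]+.5)*k; cv2.circle(im,tuple(int(a) for a in p),3,c,-1)
cv2.imwrite("pics/side8.png",im)
E
```

```text
clock: 8.03
tool_pos: [0.3719, -0.1917, 0.0541]
orientation: [-90.0, 0.2, -4.8]
force: [0.1, 0.0, 0.3]
opening: 0.0006
0.0003698153281991152 [-9.00355173e+01  4.18303750e-03 -4.77109094e+00] [ 0.37360574 -0.19170777  0.05560118] 8.0833 [-0.27635602 -0.74700682  0.47404549]
```

View pics/side8.png

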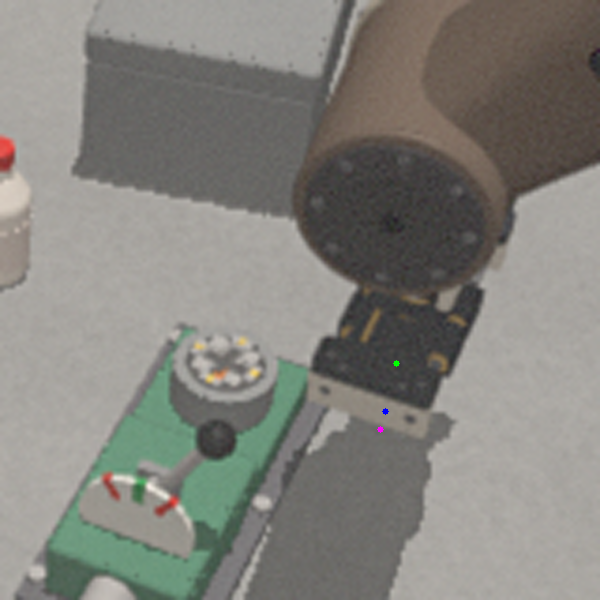

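```bash
python3 -m pendant '[[[0,1,0,0,0,0,0],[0,1,0,0,0,0,0],[0,1,0,0,0,0,0],[0,1,0,0,0,0,0],[0,0.5,0,0,0,0,0],[0,0,0,0,0,0,0]]]'; python3 - <<'E'
from plant import *
from h import *
o=ctrl.get_obs(); print(o["tool_pos"],o["force"])
import pickle
S=pickle.load(open("s0.pkl","rb"))["side"]
Rm=R.from_euler("xyz",[-90,0,-4.8],degrees=True).as_matrix()
obs=[(np.array([.4632,-.0556,.131]),5,(270,150),(221,203),(344,247)),(np.array([.4139,-.0463,.2659]),4.2857,(260,80),(350,313),(470,353)),(np.array([.3736,-.1917,.0556]),3.75,(280,80),(324,390),(410,420))]
for j in (3,4):
    f=lambda p: np.concatenate([proj(S,t+Rm@p)-(np.array(q[j-3])/k+c-.5+.5/k) for t,k,c,*q in obs])
    r=least_squares(f,[0,-.05,.05],x_scale=.01); print(r.x.round(4),r.fun.round(1))
E
```

```text
clock: 8.58
tool_pos: [0.374, -0.1915, 0.0106]
orientation: [-90.0, -0.1, -4.8]
force: [1.1, -0.1, 0.7]
opening: 0.0003
[ 0.37396667 -0.19150467  0.01057241] [ 1.05849239 -0.09746846  0.72535523]
[ 0.0261 -0.1171  0.0925] [-0.2  0.4  0.2  0.2 -0.1 -0.6]
[-0.03   -0.117   0.0928] [-0.1  0.5  0.2  0.2 -0.1 -0.7]
```

```bash
python3 -m pendant '[[[0,0.4,0,0,0,0,0],[0,0.4,0,0,0,0,0],[0,0.2,0,0,0,0,0],[0,0.2,0,0,0,0,0],[0,0,0,0,0,0,0]]]'
```

```text
clock: 9.0
tool_pos: [0.3726, -0.1915, -0.0026]
orientation: [-90.0, 0.0, -4.8]
force: [-0.6, 0.1, 0.5]
opening: 0.0001
```

```bash
python3 -m pendant '[[[0,0.3,0,0,0,0,0],[0,0.3,0,0,0,0,0],[0,0.3,0,0,0,0,0],[0,0,0,0,0,0,0]]]';python3 -m pendant '[[[0,0.3,0,0,0,0,0],[0,0.3,0,0,0,0,0],[0,0,0,0,0,0,0]]]';python3 -m pendant '[[[0,0.3,0,0,0,0,0],[0,0.3,0,0,0,0,0],[0,0,0,0,0,0,0]]]'
```

```text
clock: 9.33
tool_pos: [0.3723, -0.1915, -0.0121]
orientation: [-90.0, 0.1, -4.8]
force: [0.1, -0.1, 0.1]
opening: 0.0003
clock: 9.58
tool_pos: [0.3724, -0.1915, -0.018]
orientation: [-90.0, 0.0, -4.8]
force: [0.9, 0.1, -0.8]
opening: 0.0005
clock: 9.83
tool_pos: [0.3724, -0.1915, -0.024]
orientation: [-90.0, 0.0, -4.8]
force: [-0.4, -0.0, 0.2]
opening: 0.0007
```

```bash
for i in 1; do python3 -m pendant '[[[0,0.3,0,0,0,0,0],[0,0.3,0,0,0,0,0],[0,0,0,0,0,0,0]]]';python3 -m pendant '[[[0,0.2,0,0,0,0,0],[0,0.2,0,0,0,0,0],[0,0,0,0,0,0,0]]]'; done; python3 - <<'E'
from plant import *
import cv2
s=snapshot("side"); im=s["image"][130:230,320:420]
cv2.imwrite("pics/side9.png",cv2.resize(im[:,:,::-1],(600,600),interpolation=cv2.INTER_CUBIC))
E
```

```text
clock: 10.08
tool_pos: [0.3725, -0.1915, -0.03]
orientation: [-90.0, 0.0, -4.8]
force: [-0.7, 0.4, 0.5]
opening: 0.0008
clock: 10.33
tool_pos: [0.3729, -0.1916, -0.0316]
orientation: [-90.0, -0.0, -4.7]
force: [-10.4, 7.0, 42.2]
opening: 0.0001
```

View pics/side9.png

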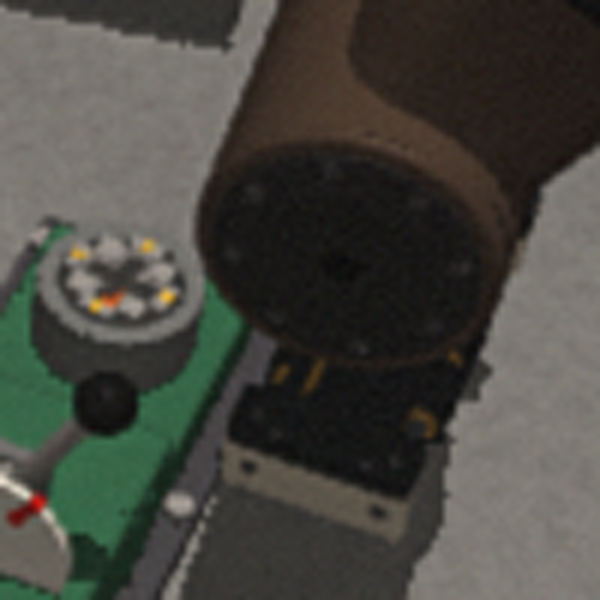

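Bench contact came at a reported TCP z of -0.031. The fingertips therefore really sit about 31 mm above the reported TCP, which explains the missed knob grasp, and I'll allow for it from here on. Lifting away now.

```bash
python3 -m pendant '[[[0,-2,0,0,0,0,0.3],[0,-4,0,0,0,0,0.8],[0,-4,0,0,0,0,0.8],[0,-4,0,0,0,0,0.8],[0.5,-4,1,0,0,0,0.8],[1.5,-2,2.7,0,0,0,0.8],[1.5,0,2.7,0,0,0,0.8],[1.5,0,2.7,0,0,0,0.8],[1.5,0,2.7,0,0,0,0.8],[1.3,0,2.4,0,0,0,0.8],[0,0,0,0,0,0,0.8]]]'
```

```text
clock: 11.3
tool_pos: [0.465, -0.0536, 0.1666]
orientation: [-90.0, -0.1, -4.7]
force: [0.0, -0.2, 1.0]
opening: 0.0675
```

```bash
python3 -m pendant '[[[-0.1,2,-0.3,0,0,0,0.8],[0,2,0,0,0,0,0.8],[0,1.9,0,0,0,0,0.8],[0,1,0,0,0,0,0.8],[0,0,0,0,0,0,0],[0,0,0,0,0,0,0],[0,0,0,0,0,0,0],[0,0,0,0,0,0,0],[0,0,0,0,0,0,0],[0,0,0,0,0,0,0],[0,0,0,0,0,0,0],[0,0,0,0,0,0,0]]]'
```

```text
clock: 12.3
tool_pos: [0.4627, -0.0561, 0.0983]
orientation: [-89.7, -0.2, -4.9]
force: [-3.9, 19.1, 6.7]
opening: 0.0244
```

```bash
python3 -m pendant '[[[0,0,0.1,0,0,0,0],[0.6,-0.27,0,0,0,0,0],[0.6,-0.21,0,0,0,0,0],[0.65,-0.18,0,0,0,0,0],[0,0,0,0,0,0,0]]]'
```

```text
clock: 12.72
tool_pos: [0.4814, -0.0576, 0.1047]
orientation: [-89.8, -0.1, -4.8]
force: [-1.0, 13.3, 4.1]
opening: 0.0243
```

```bash
python3 -m pendant '[[[0.65,-0.12,0.05,0,0,0,0],[0.6,-0.07,0.05,0,0,0,0],[0.68,-0.03,0,0,0,0,0],[0,0,0,0,0,0,0],[0,0,0,0,0,0,0]]]'; python3 - <<'E'
from plant import *
import cv2
s=snapshot("side"); im=s["image"][150:250,270:370]
cv2.imwrite("pics/side10.png",cv2.resize(im[:,:,::-1],(600,600),interpolation=cv2.INTER_CUBIC))
E
```

```text
clock: 13.13
tool_pos: [0.5003, -0.0592, 0.1068]
orientation: [-89.9, -0.1, -4.8]
force: [1.5, 6.8, -0.1]
opening: 0.024
```

View pics/side10.png

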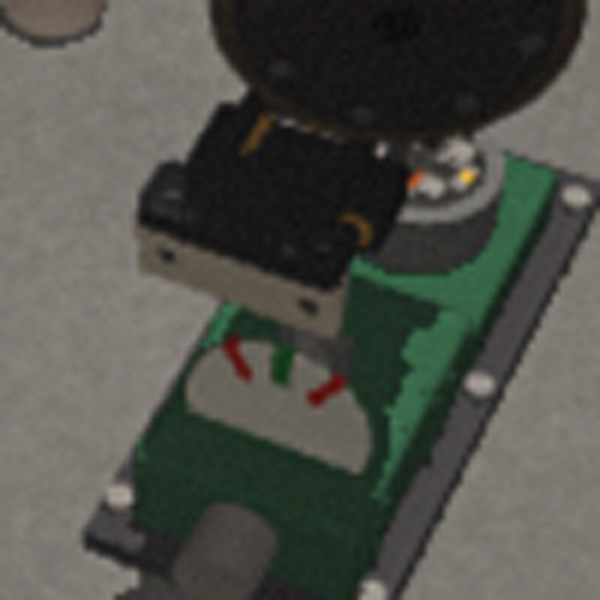

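```bash
python3 -m pendant '[[[0,0,0,0,0,0,0.7],[0,0,0,0,0,0,0.7],[0,0,0,0,0,0,0.7],[0,0,0,0,0,0,0.7],[0,0,0,0,0,0,0.7],[0,-2,0,0,0,0,0.7],[0,-3,0,0,0,0,0.7],[0,-3,0,0,0,0,0.7],[0,-3,0,0,0,0,0.7]]]'; python3 - <<'E'
from plant import *
from h import *
s=snapshot("side"); im=s["image"][150:250,270:370]
cv2.imwrite("pics/side11.png",cv2.resize(im[:,:,::-1],(600,600),interpolation=cv2.INTER_CUBIC))
E
```

```text
clock: 13.93
tool_pos: [0.4985, -0.061, 0.2176]
orientation: [-90.0, 0.0, -4.8]
force: [1.9, -0.1, -0.2]
opening: 0.0614
```

View pics/side11.png

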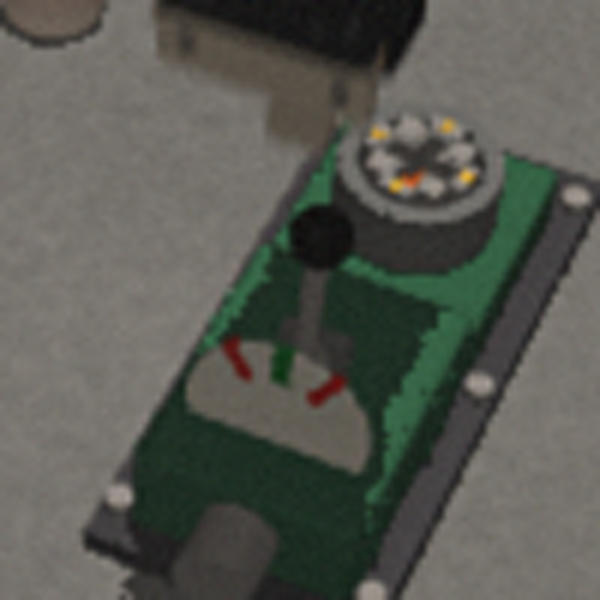

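```bash
python3 -m pendant '[[[0.5,0,3.7,0,0,0,0.7],[0.5,0,3.7,0,0,0,0.7],[0.5,0,3.7,0,0,0,0.7],[0.5,0,3.7,0,0,0,0.7],[0.6,0,3.7,0,0,0,0.7],[0.6,0,3.7,0,0,0,0.7],[0,1.4,0,0,-5.97,0,0.7],[0,1.4,0,0,-5.97,0,0.7],[0,1.4,0,0,-5.97,0,0.7],[0,1.4,0,0,-5.97,0,0.7],[0,1.4,0,0,-5.97,0,0.7],[0,1.4,0,0,-5.97,0,0.7]]]'; python3 - <<'E'
from plant import *
from h import *
for n in ("side","top"):
    s=snapshot(n)
    cv2.imwrite(f"pics/{n}12.png",s["image"][:,:,::-1])
E
```

```text
clock: 14.98
tool_pos: [0.5494, 0.1577, 0.1314]
orientation: [-90.0, 0.0, 31.3]
force: [0.1, -0.3, 0.3]
opening: 0.0611
```

View pics/side12.png

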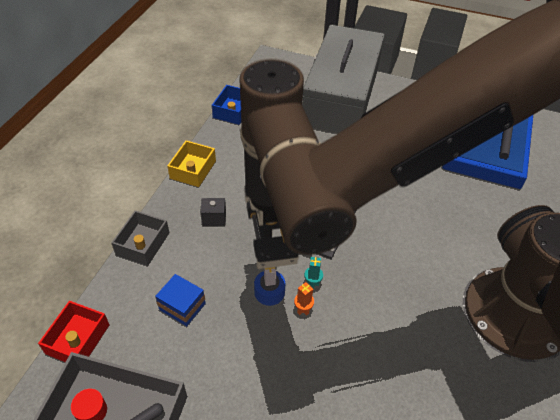

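View pics/top12.png

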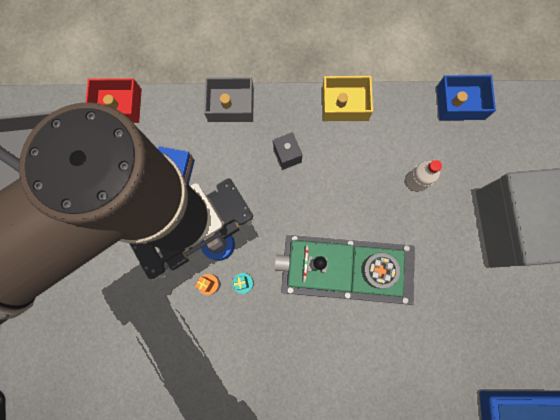

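```bash
python3 - <<'E'
from h import *
import pickle
s=pickle.load(open("s0.pkl","rb")); T,S=s["top"],s["side"]
im=cv2.imread("pics/top12.png"); c=im[225:305,275:405]
cv2.imwrite("pics/topc12.png",cv2.resize(c,(780,480),interpolation=cv2.INTER_CUBIC))
m=np.zeros((420,560),bool); m[254:273,311:330]=im[254:273,311:330].max(2)<40
print("knob",mid(m), onz(T,mid(m),.157))
E
```

```text
knob [319.3814433  262.72164948] [ 0.49914118 -0.05879023  0.157     ]
```

View pics/topc12.png

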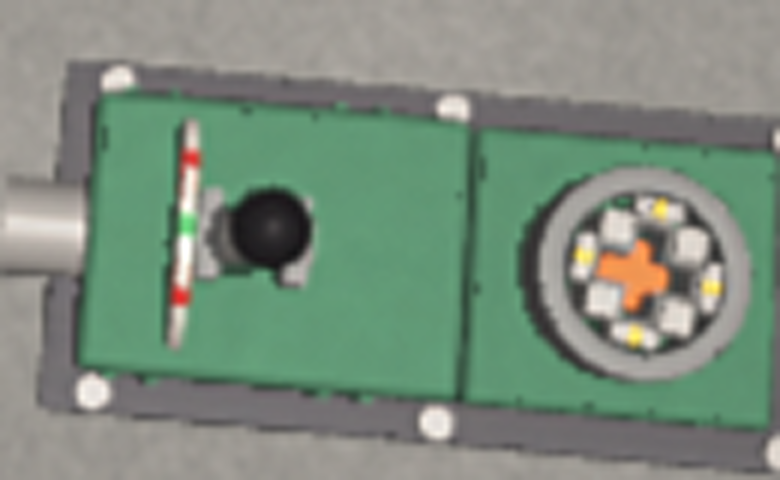

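Lever check: the knob is at top (319.4,262.7), about 0.02 rad from upright. That is good, and it lines up with the green mark. Next I descend onto the grey stem in the holder.

```bash
python3 -m pendant '[[[0,3,0,0,0,0,0.7],[0,3,0,0,0,0,0.7],[0,3,0,0,0,0,0.7],[0,1.2,0,0,0,0,0.7],[0,0.4,0,0,0,0,0.7],[0,0.3,0,0,0,0,0.7]]]'; python3 -m pendant '[[[0,0.2,0,0,0,0,0.4],[0,0,0,0,0,0,0],[0,0,0,0,0,0,0],[0,0,0,0,0,0,0],[0,0,0,0,0,0,0],[0,0,0,0,0,0,0],[0,0,0,0,0,0,0],[0,0,0,0,0,0,0],[0,0,0,0,0,0,0]]]'
```

```text
clock: 15.58
tool_pos: [0.5499, 0.1578, 0.0235]
orientation: [-90.0, 0.0, 30.9]
force: [-0.1, -1.0, -0.5]
opening: 0.0613
clock: 16.33
tool_pos: [0.5497, 0.158, 0.0218]
orientation: [-90.0, -0.0, 31.0]
force: [-2.2, -0.0, 5.5]
opening: 0.0239
```

```bash
python3 -m pendant '[[[0,-1.5,0,0,0,0,0],[0,-3,0,0,0,0,0],[0,-3.8,0,0,0,0,0],[0,-3.8,0,0,0,0,0],[0,-3.8,0,0,0,0,0],[0,-3.8,0,0,0,0,0],[0,0,0,0,0,0,0]]]'; python3 - <<'E'
from plant import *
from h import *
s=snapshot("side")
cv2.imwrite("pics/side13.png",cv2.resize(s["image"][180:320,220:360,::-1],(600,600),interpolation=cv2.INTER_CUBIC))
print(ctrl.get_obs()["opening"])
E
```

```text
clock: 16.92
tool_pos: [0.5531, 0.159, 0.2264]
orientation: [-90.1, -0.6, 31.1]
force: [2.5, 0.9, -1.5]
opening: 0.0239
0.02384332451832658
```

View pics/side13.png

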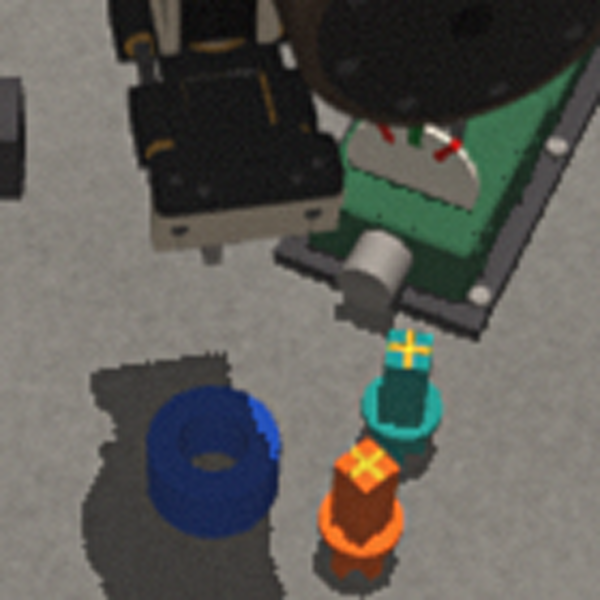

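```bash
python3 -m pendant '[[[-2.2,0,-2.6,0,0,0,0],[-2.4,0,-2.75,0,0,0,0],[-2.4,0,-2.75,0,0,0,0],[-2.4,0,-2.75,0,0,0,0],[-2.4,0,-2.75,0,0,0,0],[-2.4,0,-2.75,0,0,0,0],[-2.4,0,-2.75,0,0,0,0],[-2.4,0,-2.75,0,0,0,0],[-2.2,0,-2.65,0,0,0,0],[-2.2,0,-2.6,0,0,0,0],[0,0,0,0,0,0,0]]]'; python3 -m pendant '[[[0,0,0,0,-6.45,0,0],[0,0,0,0,-6.45,0,0],[0,0,0,0,-6.45,0,0],[0,0,0,0,-6.45,0,0],[0,0,0,0,-6.45,0,0],[0,0,0,0,-6.45,0,0],[0,0,0,0,-6.4,0,0],[0,0,0,0,0,0,0]]]'
```

```text
clock: 17.88
tool_pos: [0.4861, -0.1991, 0.2163]
orientation: [-89.9, 0.2, 30.8]
force: [0.3, 0.4, -2.7]
opening: 0.0237
clock: 18.55
tool_pos: [0.4876, -0.1946, 0.2165]
orientation: [-89.8, -0.0, 76.4]
force: [-0.4, -0.0, -3.0]
opening: 0.0238
```

```bash
python3 -m pendant '[[[0,2.5,-0.1,0,0,0,0],[0,2.5,0,0,0,0,0],[0,2.5,0,0,0,0,0],[0,2,0,0,0,0,0],[0,1.4,0,0,0,0,0],[0,0,0,0,0,0,0],[0,0,0,0,0,0,0]]]'; python3 - <<'E'
from plant import *
from h import *
s=snapshot("side")
cv2.imwrite("pics/side14.png",cv2.resize(s["image"][130:230,290:390,::-1],(600,600),interpolation=cv2.INTER_CUBIC))
print(ctrl.get_obs()["tool_pos"])
E
```

```text
clock: 19.13
tool_pos: [0.4886, -0.1952, 0.1083]
orientation: [-89.8, 0.0, 76.0]
force: [-0.2, 0.3, -2.2]
opening: 0.0235
[ 0.48953665 -0.19528693  0.10937672]
```

View pics/side14.png

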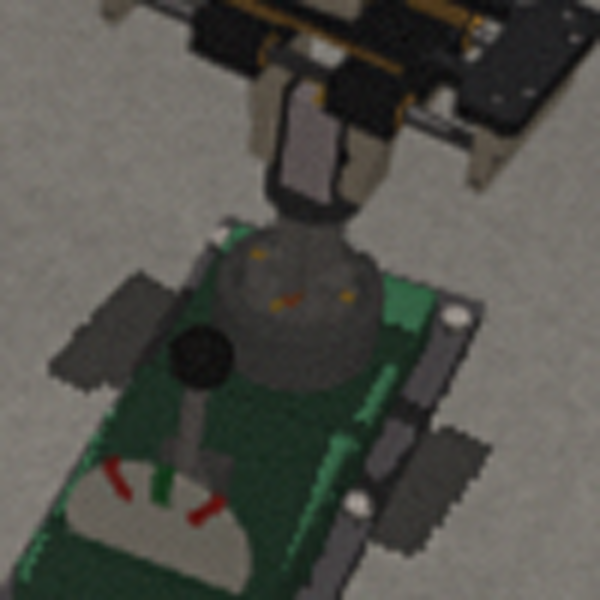

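```bash
python3 - <<'E'
from plant import *
from h import *
s=snapshot("side"); im=cv2.resize(s["image"][130:190,310:370,::-1],(600,600),interpolation=cv2.INTER_CUBIC)
im=np.clip(255*(im/255.)**.5,0,255).astype(np.uint8); im=im.copy()
C=np.array([.4895,-.1953]); 
for z,c in ((.1294,(0,0,255)),(.1354,(0,255,255))):
    P=np.array([proj(s,[C[0]+.022*np.cos(a),C[1]+.022*np.sin(a),z]) for a in np.linspace(0,6.28,60)])
    cv2.polylines(im,[((P-[310,130]+.5)*10).astype(int)],True,c,1)
P=np.array([proj(s,[.489+.037*np.cos(a),-.195+.037*np.sin(a),.075]) for a in np.linspace(0,6.28,60)])
cv2.polylines(im,[((P-[310,130]+.5)*10).astype(int)],True,(0,255,0),1)
cv2.imwrite("pics/side15.png",im)
E
```

```text
(no output)
```

View pics/side15.png

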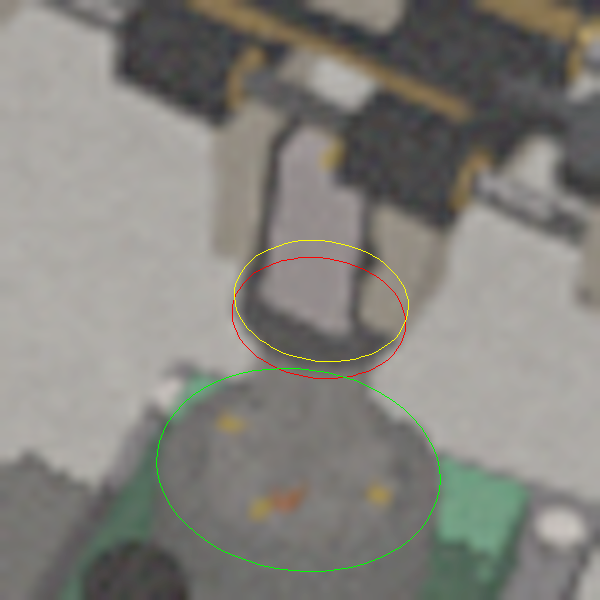

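```bash
python3 -m pendant '[[[0,0.7,0,0,0,0,0],[0,0.5,0,0,0,0,0],[0,0.3,0,0,0,0,0],[0,0,0,0,0,0,0]]]'; python3 -m pendant '[[[0,0.2,0,0,0,0,0],[0,0.2,0,0,0,0,0],[0,0,0,0,0,0,0]]]'
```

```text
clock: 19.57
tool_pos: [0.489, -0.1951, 0.0937]
orientation: [-89.9, 0.0, 76.1]
force: [-0.9, -0.4, -2.8]
opening: 0.0238
clock: 19.82
tool_pos: [0.4894, -0.1951, 0.0901]
orientation: [-90.0, -0.0, 76.1]
force: [-0.9, -0.5, -3.3]
opening: 0.0239
```

```bash
python3 -m pendant '[[[0,0.2,0,0,0,0,0],[0,0.2,0,0,0,0,0],[0,0,0,0,0,0,0]]]'; python3 -m pendant '[[[0,0.2,0,0,0,0,0],[0,0.2,0,0,0,0,0],[0,0,0,0,0,0,0]]]'
```

```text
clock: 20.07
tool_pos: [0.49, -0.1955, 0.089]
orientation: [-90.1, 0.0, 76.2]
force: [-8.3, 4.6, 21.0]
opening: 0.024
clock: 20.32
tool_pos: [0.49, -0.1962, 0.0875]
orientation: [-90.1, 0.1, 76.2]
force: [-16.5, 6.4, 42.5]
opening: 0.0239
```

```bash
python3 - <<'E'
from plant import *
print(ctrl.get_obs()["moment"],ctrl.get_obs()["force"])
E
python3 -m pendant '[[[0,-0.3,0,0,0,0,0],[0,0,0.15,0,0,0,0],[0,0,0,0,0,0,0]]]';  python3 - <<'E'
from plant import *
print(ctrl.get_obs()["moment"],ctrl.get_obs()["force"])
E
```

```text
[ 2.46395256  6.40478672 -0.16844244] [-16.4791487   6.3604485  42.4541666]
clock: 20.57
tool_pos: [0.4893, -0.1953, 0.0875]
orientation: [-90.2, 0.0, 76.2]
force: [-3.9, 0.6, 11.2]
opening: 0.0238
[0.42854296 1.17264774 0.01892578] [-3.91105813  0.6233474  11.18559602]
```

```bash
python3 -m pendant '[[[0,0.1,0.05,0,0,0,0],[0,0.1,0,0,0,0,0],[0,0,0,0,0,0,0]]]'; python3 -m pendant '[[[0,0.1,0.05,0,0,0,0],[0,0,0,0,0,0,0]]]';  python3 - <<'E'
from plant import *
print(ctrl.get_obs()["moment"],ctrl.get_obs()["force"])
E
```

```text
clock: 20.82
tool_pos: [0.4885, -0.1947, 0.0846]
orientation: [-90.1, -0.0, 76.1]
force: [0.2, 0.1, -3.0]
opening: 0.0235
clock: 20.98
tool_pos: [0.4872, -0.1944, 0.0821]
orientation: [-90.0, -0.0, 76.1]
force: [0.3, 0.6, -3.0]
opening: 0.0241
[ 0.60925068 -0.21924941 -0.04060558] [ 0.2986859   0.56348126 -3.01082663]
```

```bash
python3 -m pendant '[[[0,0.3,0,0,0,0,0],[0,0.4,0,0,0,0,0],[0,0.3,0,0,0,0,0],[0,0,0,0,0,0,0]]]'; python3 -m pendant '[[[0,0.3,0,0,0,0,0],[0,0.3,0,0,0,0,0],[0,0,0,0,0,0,0]]]'; python3 -m pendant '[[[0,0.2,0,0,0,0,0],[0,0.2,0,0,0,0,0],[0,0,0,0,0,0,0]]]'
```

```text
clock: 21.32
tool_pos: [0.4869, -0.1943, 0.0713]
orientation: [-89.9, -0.0, 76.1]
force: [2.2, 1.8, -5.3]
opening: 0.0237
clock: 21.57
tool_pos: [0.4874, -0.1944, 0.0663]
orientation: [-90.0, -0.0, 76.1]
force: [1.3, 4.3, 0.5]
opening: 0.0243
clock: 21.82
tool_pos: [0.4874, -0.1944, 0.063]
orientation: [-90.0, -0.0, 76.1]
force: [-1.3, 5.7, 6.0]
opening: 0.0243
```

```bash
python3 -m pendant '[[[0.04,0.2,0,0,0,0,0],[0,0.1,0,0,0,0,0],[0,0,0,0,0,0,0]]]'; python3 -m pendant '[[[0,0.1,0,0,0,0,0],[0,0.1,0,0,0,0,0],[0,0,0,0,0,0,0]]]'
```

```text
clock: 22.07
tool_pos: [0.4875, -0.1943, 0.0603]
orientation: [-90.0, 0.0, 76.1]
force: [-2.1, 4.9, 9.6]
opening: 0.0237
clock: 22.32
tool_pos: [0.4875, -0.1943, 0.0586]
orientation: [-90.0, 0.0, 76.1]
force: [-2.9, 6.2, 12.7]
opening: 0.024
```

```bash
python3 -m pendant '[[[0,0.1,0,0,0,0,0],[0,0,0,0,0,0,0],[0,0,0,0,0,0,0]]]'; python3 -m pendant '[[[0,0.1,0,0,0,0,0],[0,0,0,0,0,0,0]]]';  python3 - <<'E'
from plant import *
from h import *
s=snapshot("side")
cv2.imwrite("pics/side16.png",cv2.resize(s["image"][130:230,290:390,::-1],(600,600),interpolation=cv2.INTER_CUBIC))
E
```

```text
clock: 22.57
tool_pos: [0.4875, -0.1943, 0.0577]
orientation: [-90.1, 0.0, 76.1]
force: [-2.4, 6.5, 13.4]
opening: 0.0237
clock: 22.73
tool_pos: [0.4875, -0.1943, 0.0569]
orientation: [-90.1, 0.0, 76.2]
force: [-3.9, 6.5, 14.6]
opening: 0.0236
```

View pics/side16.png

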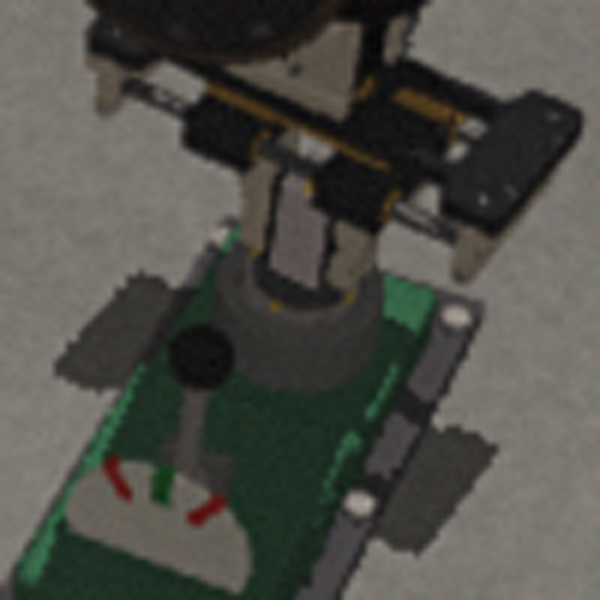

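```bash
python3 -m pendant '[[[0,0.1,0,0,0,0,0],[0,0,0,0,0,0,0]]]'; python3 -m pendant '[[[0,0.1,0,0,0,0,0],[0,0,0,0,0,0,0]]]'
```

```text
clock: 22.95
tool_pos: [0.4876, -0.1943, 0.0566]
orientation: [-90.1, 0.0, 76.2]
force: [-7.0, 8.8, 22.7]
opening: 0.024
clock: 23.12
tool_pos: [0.4876, -0.1943, 0.0566]
orientation: [-90.1, 0.0, 76.2]
force: [-9.7, 10.1, 33.8]
opening: 0.0234
```

```bash
python3 -m pendant '[[[0,-0.05,0,0,0,0,0],[0,0,0,0,0,0,0],[0,0,0,0,0,0,0],[0,0,0,0,0,0,0],[0,0,0,0,0,0,0]]]'; python3 - <<'E'
from plant import *
from h import *
s=snapshot("side"); im=cv2.resize(s["image"][140:200,310:370,::-1],(600,600),interpolation=cv2.INTER_CUBIC)
im=np.clip(255*(im/255.)**.5,0,255).astype(np.uint8).copy()
C=np.array([.488,-.1955]); 
for r,z,c in ((.022,.078,(0,0,255)),(.022,.084,(0,255,255)),(.037,.075,(0,255,0))):
    P=np.array([proj(s,[C[0]+r*np.cos(a),C[1]+r*np.sin(a),z]) for a in np.linspace(0,6.28,60)])
    cv2.polylines(im,[((P-[310,140]+.5)*10).astype(int)],True,c,1)
cv2.imwrite("pics/side17.png",im)
cv2.imwrite("pics/full17.png",s["image"][:,:,::-1])
g=s["image"]; m=np.zeros((420,560),bool); m[180:198,314:332]=g[180:198,314:332].max(2)<30; print("knob",mid(m))
print(ctrl.get_obs()["tool_pos"],ctrl.get_obs()["force"],ctrl.get_obs()["clock"])
E
```

```text
clock: 23.53
tool_pos: [0.4876, -0.1943, 0.0566]
orientation: [-90.1, 0.0, 76.2]
force: [-7.9, 10.6, 28.5]
opening: 0.024
knob [323.07526882 189.03225806]
[ 0.48758321 -0.19432614  0.05657365] [-7.41552422 10.2653992  27.34249763] 23.5833
```

View pics/side17.png

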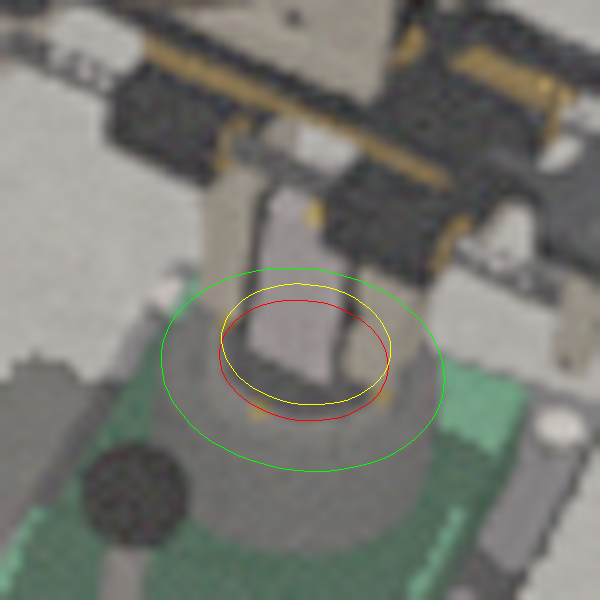

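View pics/full17.png

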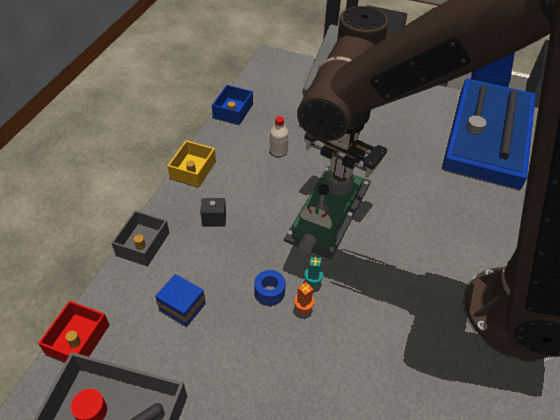

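The flange sits on the hub face. The lever knob is still at (323,189), and the bottle, block and carton have not moved. Handing in.

```bash
python3 - <<'E'
from plant import *
print(ctrl.close_job()); o=ctrl.get_obs(); print(o["tool_pos"],o["force"],o["clock"])
E
```

```text
the job is handed in; nothing more can be done
None
the job is handed in; nothing more can be done
```

I set the lever to neutral, then took the grey stem from the holder, turned it 45° and pushed it into the hub. I handed the job in at 23.6 s with the stem still gripped and pressed down. The hand-in itself reports no verdict.

**Last checks**
- **Stem:** downward travel stopped at a reported TCP z of 0.0566 m while the force rose sharply. I then held about 28 N. The side picture shows the flange on the hub face, within about 1 pixel.
- **Lever:** the knob is about 0.02 rad from upright and did not move during the insertion.
- **Other things:** the bottle, block, carton and both look-alike stems stayed where they were.

**What failed or disagreed**
- **First knob grasp missed:** the fingertips really sit about 31 mm above the reported TCP. I found this by lowering the shut fingers onto bare bench, and allowed for it from then on.
- **Force peaks near 42 N:** the wrist force reached about 42 N twice, once in that bench touch and once when the splines caught on the hub's lead-in. Both were contacts at the fingertips or the held stem, not the gripper body. I cured the second by moving the stem about 2 mm sideways.
- **Side load at the end:** a sideways force of about 13 N remains on the stem.

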